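Let the wooden balls out of the lever dispenser

TASK

Press the dispenser's lever pad right down with the fingertips so that its lid lifts, and keep it down until all three wooden balls have rolled out into the tray. Then let the lever come back up slowly under your fingers, so that the lid eases shut without slamming. Work only the lever: do not touch the lid or the balls, pick nothing up, and leave the other things on the table where they are.

Things in the scene. Friction and masses are not known exactly. Their poses are not given: they have to be found in the camera images.
- dispenser: Fixed plywood ball dispenser, 330 mm long (x), 130 mm wide (y). Origin on the table; +x is the way the balls roll. Open-topped hopper at x = -106 to +60 mm, 38 mm wide inside, 106 mm high, floor sloping down 10 degrees to +x; beyond it the tray. The lever runs along the hopper's -y side; its pad overhangs behind the hopper's back wall (-x end).
- tray (a point): Middle of the open tray's floor, at dispenser x = 126, y = 0, 38 mm above the table. Inside, the tray is 127 mm long (dispenser x = 63 to 190 mm) and 90 mm wide, walls 60 to 66 mm above the table; its floor slopes from 50 mm height at the hopper to 27 mm at the far end.
- pad_top (a point): Centre of the top face of the lever's black pad, the place to press. The pad is 44 mm long (dispenser x), 54 mm wide (dispenser y), 8 mm thick, free below. At rest it is at dispenser x = -166, y = 0 mm, 134 mm above the table, its outer end tilted up 11 degrees; pressed fully it is 86 mm above the table, tilted down 11 degrees, within 4 mm of the same x.
- lever (a joint): Lever angle, rad: 0 at rest (pad up, lid shut), 0.40 fully pressed against a firm stop. Steel rocker bar on a pivot 120 mm from the pad centre, at dispenser x = -50, y = -33, z = 100 mm. Counterweight and spring push the pad up with only about 1 to 1.5 N; let go, it flies back and slams the lid.
- lid (a joint): Lid angle, rad: 0 shut, 1.0 fully open; always 2.5 times the lever angle. The lid is an aluminium flap 35 mm wide and 70 mm long, hinged at its upper edge across the hopper's outlet (dispenser x = 20, z = 100 mm), sloping down to +x when shut. Shutting it over a second or more is gentle.
- lid_edge (a point): Middle of the lid's lower free edge; 41 mm above the table when shut, about 92 mm when fully open.
- ball1_center (a point): Centre of a plain wooden ball, 32 mm diameter, 16 g; it starts first in line in the hopper, just behind the lid.
- ball2_center (a point): Centre of an identical wooden ball, second in line.
- ball3_center (a point): Centre of an identical wooden ball, third in line. Released balls roll out within a second or two and come to rest in the tray, at its far end.
- spool: Bystander: wooden wire spool standing upright, 56 mm diameter, 46 mm high; origin at the centre of its underside.
- jar: Bystander: closed glass jar with steel cap, 62 mm diameter, 85 mm high; origin at the centre of its underside.
- mug: Bystander: white mug, 76 mm diameter, 90 mm high, handle to its +y; origin at the centre of its underside.
- shears: Bystander: closed hand shears lying flat, about 175 mm long, 14 mm thick, blades to its +x; origin on the underside at the pivot.

How it is judged:
By the outcome, as a careful person would: the job done as asked, in the order asked, and still so for the second after the job is handed in, with the robot touching nothing.
It also fails if it takes over 38 s, if anything falls off the work surface, if the arm or the gripper's body presses on something with over 40 N, if the wrist force passes 120 N, or if a joint passes its speed limit or range.

ROBOT

A 7-joint arm with a two-finger parallel gripper is mounted at the origin on the work surface. World frame = base frame: x ahead of the robot, y to its left, z up, the work surface at z = 0. Lengths are in m, angles in rad, forces in N, time in s.
With the tool pointing down it reaches from about 0.4 to 0.75 m from the base axis. Payload 19.5 kg.
Tool frame: the origin (TCP) lies between the finger pads; the fingertips stand 17 mm ahead of it and the grasp point (between the pads) lies 2 mm behind it; y points along the fingers, z is the direction in which the jaws open and shut, and the axes are right-handed (so a half turn about y gives the same grasp; the last joint's range is limited). The gripper opens to 85 mm and grips with 20 to 120 N. Pads are 22 mm wide; open, the fingers measure 114 mm over their backs; the gripper's body (76 mm by 85 mm) begins 54 mm behind the grasp point. The pads swing forward as they close: fully open they stand 13 mm farther back than shut.
Start: joints at [1.197, 0.707, -0.028, 1.485, 0.022, 0.951, -0.075], TCP at [0.187, -0.544, 0.248] pointing down, gripper open.
Joint ranges: [-2.71, 2.71], [-0.32, 2.16], [-1.57, 1.52], [0, 2.45], [-1.46, 4.6], [0, 2.02], [-2.83, 2.83]. Speed limits (rad/s): [1.89, 1.89, 2.57, 2.57, 3.01, 3.01, 3.01].

INTERFACE

Orientations are given as a unit quaternion [x, y, z, w].
In Python, from workcell import robot gives the robot as it stands.
- The arm moves only by the tool drive_tool, never from a script. Its argument "deltas" is a list of rows, each an object with "xyz": the shift along the tool's x, y, z in cm, a list of three; "roll": the turn about the tool's y in degrees. A call has 1 to 12 rows; each row shifts and turns the commanded pose from where the row before left it, along the tool's axes as they then stand; what a row does not reach is not made up. A row lasts 1/12 s, in which the tool goes at most 41.7 mm and 7.16 degrees, less where a joint would pass 70% of its speed; a pose out of reach is approached as far as the arm can. A call is refused whole if a number of a shift passes 4.17 or a number of a turn 7.16, either way. A call with a gripper value outside its range is refused whole. "grip" is the closure, from 0 (fully open) to 1 (shut), set as the call begins (left out, the last holds). The fingers move at their own pace and stop on an object; "squeeze" is the grip in N (left out, the last holds). Time passes only in rows, so rows that do not move let the fingers close. It gives the time, the measured TCP pose, the force and the opening at its end, in the units of the state.
- robot.get_obs(): the state, without advancing time (a new reading comes with each control period).
- robot.camera(name): name is "scene" or "top"; returns the picture (420x560x3 uint8, red, green, blue); there is no depth.
- robot.get_calibration(name): a dict with "K" (3x3 intrinsics, pixels), "k1" (the pictures are not rectified: a ray, as slopes to the right and down, at radius r is drawn at 1 + k1 r^2 times it, then the intrinsics apply), "world_from_camera" (4x4, takes a point from camera to world coordinates). Camera axes: x right, y up, looking along -z (the intrinsics and any distortion apply to the point x, -y, -z); pixel columns grow to the right and rows downward; lengths in m; the calibration is good to about 2 mm. A picture is of the moment at which its call begins. get_calibration takes no time and is no camera call.
- robot.sign_off(): hands the job in, once; it reports no verdict.
Trained networks look in the newest picture that a camera, given by its name, has taken for a name from the list of things; names that differ only in an ending like _2 or _b are one class to them, and where a whole thing is asked for, a point or a joint stands for the part that bears it (a point fixed in the world has none). Each returns a list of dicts, best first, with "confidence" (0 to 1); they miss things now and then, are a little off and sometimes report something else, mostly with a low value. They report only what shows in the picture. A call takes as long as a camera call.
- robot.boxes_of(name, camera): "pixel" ([column, row] in pixels, amid what is visible of it).
- robot.masks_of(name, camera): "region" (420x560 bool, what is visible of it) and "pixel" ([column, row] in pixels, amid what is visible of it).
- robot.spot_point(name, camera): "pixel" ([column, row] in pixels: a listed point, or the origin of a listed thing).
The state is a dict: "t": time; "joint_positions": joint angles; "joint_vel": joint speeds; "joint_efforts": joint torques, N m; "eef_pos": TCP position; "ee_rot": TCP orientation; "force": force on the tool from outside, world axes, zero at the start; "torque": the same for the moment, N m; "opening": opening from 0.0 (shut) to 1.0 (fully open).
Only numpy, scipy, OpenCV 4.12 (cv2) and the standard library are available. Lean on these libraries where they do the work, as an engineer would, in place of code of your own. Each camera call takes 0.05 s, during which the arm holds its last target.

## Working session

There is one attempt and no reset: what is moved stays moved. The work goes in short steps, Python scripts to look and compute and a tool call to move; the robot and the scene stay as the last step left them, time stands still between calls to the robot, and variables do not carry over. Pictures are saved under pics/ and viewed, and the job is handed in when it is done.

Besides the shell and the picture viewer there is one more tool, called after "Request:" as name(argument=value, ...), one argument or row to a line, values as JSON. drive_tool: Moves the arm, as the interface text tells. Its arguments: {"type":"object","properties":{"deltas":{"type":"array"},"grip":{"type":"number"},"squeeze":{"type":"number"}},"required":["deltas"]}

```bash
mkdir -p pics; cat > h.py <<'E'
import numpy as np, cv2
from workcell import robot
def ray(cam,px):
    c=robot.get_calibration(cam);K=np.array(c["K"]);k1=c["k1"];T=np.array(c["world_from_camera"])
    u=(px[0]-K[0,2])/K[0,0];v=(px[1]-K[1,2])/K[1,1];a,b=u,v
    for _ in range(30):
        s=1+k1*(a*a+b*b);a,b=u/s,v/s
    d=T[:3,:3]@np.array([a,-b,-1]);return T[:3,3],d/np.linalg.norm(d)
def tri(p1,p2,c1="scene",c2="top"):
    o1,d1=ray(c1,p1);o2,d2=ray(c2,p2)
    s=np.linalg.lstsq(np.c_[d1,-d2],o2-o1,rcond=None)[0]
    a=o1+s[0]*d1;b=o2+s[1]*d2;return (a+b)/2,np.linalg.norm(a-b)
def proj(cam,P):
    c=robot.get_calibration(cam);K=np.array(c["K"]);T=np.linalg.inv(np.array(c["world_from_camera"]))
    p=T[:3,:3]@np.array(P)+T[:3,3];a,b=p[0]/-p[2],-p[1]/-p[2];s=1+c["k1"]*(a*a+b*b)
    return np.array([K[0,0]*a*s+K[0,2],K[1,1]*b*s+K[1,2]])
def save(cam,n):
    cv2.imwrite("pics/"+n,cv2.cvtColor(robot.camera(cam),cv2.COLOR_RGB2BGR))
E
python3 - <<'E'
from h import *
np.set_printoptions(precision=4,suppress=True)
save("scene","s0.png");save("top","t0.png")
for n in ["pad_top","dispenser","tray","lid_edge"]:
    r={}
    for c in ["scene","top"]:
        r[c]=robot.spot_point(n,c)[:2];print(n,c,[(np.round(q["pixel"],1),round(q["confidence"],2)) for q in r[c]])
    if r["scene"] and r["top"]: print(tri(r["scene"][0]["pixel"],r["top"][0]["pixel"]))
o=robot.get_obs();print(o)
E
```

```text
pad_top scene [(array([241.6, 150.4]), 0.71)]
pad_top top [(array([359.7, 234. ]), 0.76)]
(array([ 0.5114, -0.2065,  0.1328]), np.float64(0.005217019907677495))
dispenser scene [(array([287.4, 248.2]), 0.75), (array([270.4, 218.9]), 0.62)]
dispenser top [(array([292.2, 217.8]), 0.73)]
(array([ 0.5649, -0.0172, -0.1063]), np.float64(0.075068098095343))
tray scene [(array([284. , 248.4]), 0.82)]
tray top [(array([251.5, 196.6]), 0.92), (array([136. , 193.7]), 0.71)]
(array([0.6212, 0.07  , 0.0399]), np.float64(0.004438979760457253))
lid_edge scene [(array([275.8, 225.7]), 0.51)]
lid_edge top [(array([272.3, 209. ]), 0.64)]
(array([0.5873, 0.01  , 0.05  ]), np.float64(0.008305803571850599))
{'t': 0.5, 'joint_positions': array([ 1.1973,  0.7065, -0.0276,  1.4846,  0.022 ,  0.9509, -0.0755]), 'joint_vel': array([ 0.0013,  0.0011, -0.0005, -0.0009,  0.0001,  0.0007,  0.0012]), 'joint_efforts': array([ -0.0002, -88.2544,   1.2336, -23.628 ,   0.017 ,   0.0022,
         0.    ]), 'eef_pos': array([ 0.1873, -0.5436,  0.2482]), 'ee_rot': array([-0.1168,  0.6975, -0.6973,  0.1167]), 'force': array([ 0.344 , -0.1297, -0.9501]), 'torque': array([-0.0262,  0.0013,  0.0382]), 'opening': 1.0023789722487435}
```

View pics/s0.png

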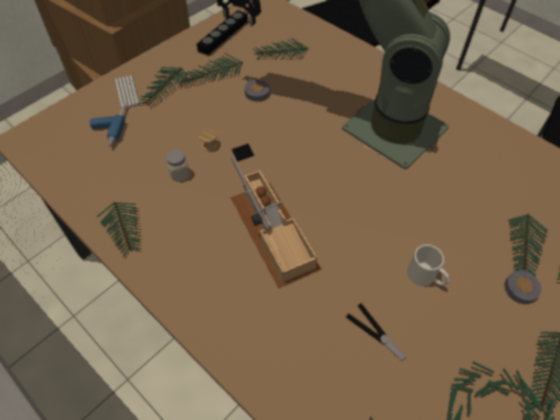

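View pics/t0.png

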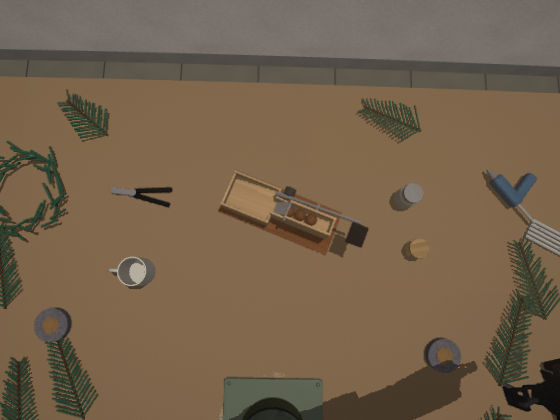

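```bash
python3 - <<'E'
from h import *
from scipy.spatial.transform import Rotation as R
np.set_printoptions(precision=4,suppress=True)
o=robot.get_obs();print(R.from_quat(o["ee_rot"]).as_matrix())
p,t=np.array([.5114,-.2065]),np.array([.6212,.07]);d=t-p;print(np.linalg.norm(d),np.degrees(np.arctan2(d[1],d[0])))
print(proj("top",[.5114,-.2065,.134]),proj("scene",[.5114,-.2065,.134]))
E
```

```text
[[-0.9455 -0.      0.3257]
 [-0.3257  0.0002 -0.9455]
 [-0.     -1.     -0.0002]]
0.29750342855167233 68.34164190984079
[358.9155 234.5403] [240.7171 149.8593]
```

The dispenser runs from the pad (scene 242,151; top 358,234) away to the tray (top 251,197). The jar (top 410,195) and spool (419,249) are low and off to the side. I'll move above the pad with the gripper shut.

Request:
drive_tool(
  deltas=[
    {"xyz": [-3.2, 0, -1.6]},
    {"xyz": [-3.5, 0, -1.8]},
    {"xyz": [-3.5, 0, -1.8]},
    {"xyz": [-3.5, 0, -1.8]},
    {"xyz": [-3.5, 0, -1.8]},
    {"xyz": [-3.5, 0, -1.8]},
    {"xyz": [-3.5, 0, -1.8]},
    {"xyz": [-3.5, 0, -1.8]},
    {"xyz": [-3.5, 0, -1.8]},
    {"xyz": [-3.5, 0, -1.8]},
    {"xyz": [-3.5, 0, -1.8]},
    {"xyz": [-3.4, 0, -1.7]},
  ],
  grip=1,
)

```text
invalid input
```

Request:
drive_tool(
  deltas=[
    {"xyz": [0, 0, 0], "roll": -7},
    {"xyz": [0, 0, 0], "roll": -7},
    {"xyz": [0, 0, 0], "roll": -7},
    {"xyz": [0, 0, 0], "roll": -7},
    {"xyz": [0, 0, 0], "roll": -7},
    {"xyz": [0, 0, 0], "roll": -7},
    {"xyz": [0, 0, 0], "roll": -7},
    {"xyz": [0, 0, 0]},
    {"xyz": [0, 0, 0]},
  ],
)

```text
invalid input
```

```bash
python3 - <<'E'
from h import *
from scipy.spatial.transform import Rotation as R
np.set_printoptions(precision=4,suppress=True)
save("scene","s1.png");save("top","t1.png")
o=robot.get_obs();print(o["t"],o["eef_pos"],o["force"],o["opening"]);M=R.from_quat(o["ee_rot"]).as_matrix();print(M)
print(M.T@(np.array([.5114,-.2065,.134])-o["eef_pos"]))
for c in["scene","top"]:
  print(robot.spot_point("pad_top",c)[:1]); print(proj(c,o["eef_pos"]+.017*M[:,1]))
im=cv2.imread("pics/s1.png")[90:240,170:340];cv2.imwrite("pics/s1c.png",cv2.resize(im,None,fx=4,fy=4)[:600])
E
```

```text
0.6 [ 0.1873 -0.5436  0.2482] [ 0.6493 -0.3632  0.1124] 1.0008192927443016
[[-0.9455 -0.0001  0.3258]
 [-0.3258  0.0001 -0.9455]
 [ 0.     -1.     -0.0001]]
[-0.4163  0.1143 -0.2131]
[{'pixel': [240.1, 152.5], 'confidence': 0.95}]
[239.2597  25.1072]
[]
[519.876  379.0059]
```

View pics/s1c.png

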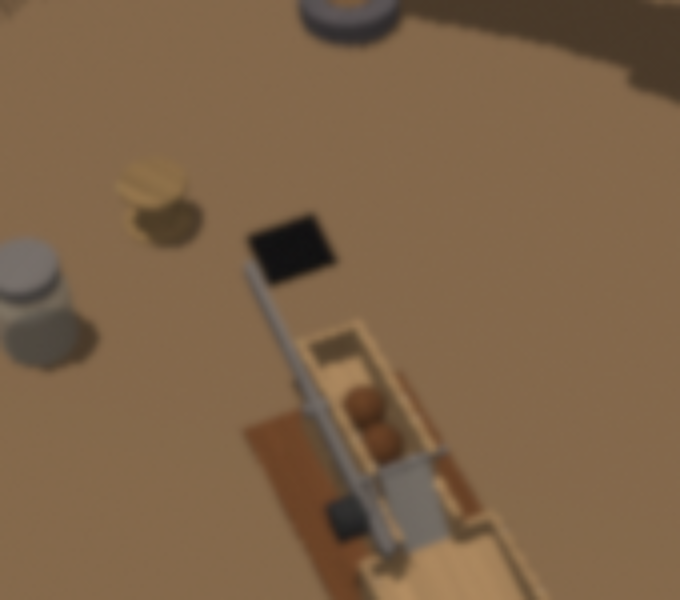

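The picture shows the arm hasn't moved: the calls were rejected as invalid, probably because some rows left out "roll". The pad centre is at about scene (243,152), which agrees with the first measurement.

Request:
drive_tool(
  deltas=[
    {"xyz": [-3.2, 0, -1.6], "roll": 0},
    {"xyz": [-3.5, 0, -1.8], "roll": 0},
    {"xyz": [-3.5, 0, -1.8], "roll": 0},
    {"xyz": [-3.5, 0, -1.8], "roll": 0},
    {"xyz": [-3.5, 0, -1.8], "roll": 0},
    {"xyz": [-3.5, 0, -1.8], "roll": 0},
    {"xyz": [-3.5, 0, -1.8], "roll": 0},
    {"xyz": [-3.5, 0, -1.8], "roll": 0},
    {"xyz": [-3.5, 0, -1.8], "roll": 0},
    {"xyz": [-3.5, 0, -1.8], "roll": 0},
    {"xyz": [-3.5, 0, -1.8], "roll": 0},
    {"xyz": [-3.4, 0, -1.7], "roll": 0},
  ],
  grip=1,
)

```text
t: 1.7
eef_pos: [0.5125, -0.2048, 0.2484]
ee_rot: [-0.117, 0.697, -0.697, 0.117]
force: [-0.1, 0.0, 0.4]
opening: 0.002
```

Request:
drive_tool(
  deltas=[
    {"xyz": [0, 0, 0], "roll": -7},
    {"xyz": [0, 0, 0], "roll": -7},
    {"xyz": [0, 0, 0], "roll": -7},
    {"xyz": [0, 0, 0], "roll": -7},
    {"xyz": [0, 0, 0], "roll": -7},
    {"xyz": [0, 0, 0], "roll": -7},
    {"xyz": [0, 0, 0], "roll": -7},
    {"xyz": [0, 0, 0], "roll": 0},
    {"xyz": [0, 0, 0], "roll": 0},
  ],
)

```text
t: 2.45
eef_pos: [0.5111, -0.2069, 0.2483]
ee_rot: [-0.394, 0.587, -0.587, 0.394]
force: [-0.1, -0.3, -0.2]
opening: 0.002
```

```bash
python3 - <<'E'
from h import *
from scipy.spatial.transform import Rotation as R
np.set_printoptions(precision=4,suppress=True)
save("scene","s2.png");save("top","t2.png")
o=robot.get_obs();print(o["t"],o["eef_pos"],o["force"],o["opening"]);M=R.from_quat(o["ee_rot"]).as_matrix();print(M)
print(M.T@(np.array([.5114,-.2065,.134])-o["eef_pos"]))
print(proj("scene",o["eef_pos"]+.017*M[:,1]))
im=cv2.imread("pics/s2.png")[90:240,170:340];cv2.imwrite("pics/s2c.png",cv2.resize(im,None,fx=4,fy=4)[:600])
E
```

```text
2.55 [ 0.5112 -0.2067  0.2483] [-0.6063 -0.6484  0.6167] 0.0050216668290954565
[[-0.3783 -0.0001  0.9257]
 [-0.9257  0.0001 -0.3783]
 [-0.0001 -1.     -0.0001]]
[-0.0003  0.1143  0.0001]
[238.7857 125.1556]
```

View pics/s2c.png

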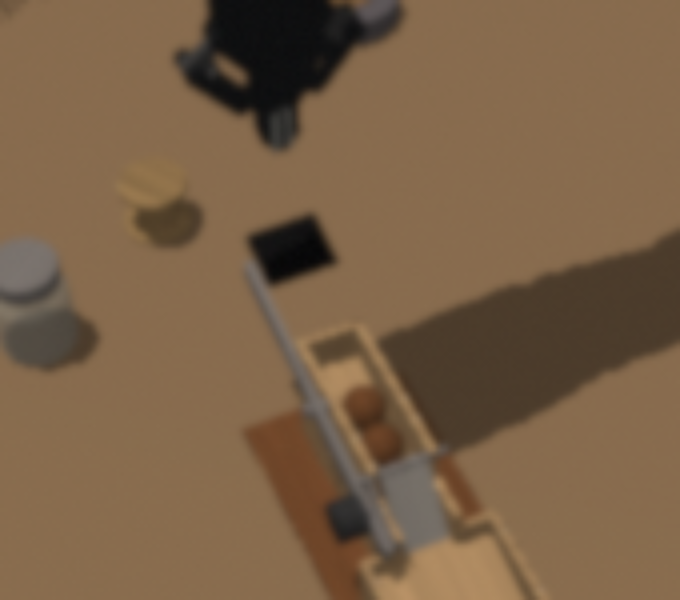

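Fingertips are at scene (239,126), where I expected them, above the pad. Descending.

Request:
drive_tool(
  deltas=[
    {"xyz": [0, 1.5, 0], "roll": 0},
    {"xyz": [0, 2.0, 0], "roll": 0},
    {"xyz": [0, 2.0, 0], "roll": 0},
    {"xyz": [0, 1.5, 0], "roll": 0},
    {"xyz": [0, 1.0, 0], "roll": 0},
    {"xyz": [0, 0.5, 0], "roll": 0},
    {"xyz": [0, 0, 0], "roll": 0},
  ],
)

```text
t: 3.13
eef_pos: [0.5111, -0.2066, 0.1628]
ee_rot: [-0.395, 0.587, -0.586, 0.395]
force: [-0.6, -0.5, 0.2]
opening: 0.002
```

Request:
drive_tool(
  deltas=[
    {"xyz": [0, 0.3, 0], "roll": 0},
    {"xyz": [0, 0.3, 0], "roll": 0},
    {"xyz": [0, 0.3, 0], "roll": 0},
    {"xyz": [0, 0.3, 0], "roll": 0},
    {"xyz": [0, 0.3, 0], "roll": 0},
    {"xyz": [0, 0.3, 0], "roll": 0},
    {"xyz": [0, 0.3, 0], "roll": 0},
    {"xyz": [0, 0.3, 0], "roll": 0},
    {"xyz": [0, 0.2, 0], "roll": 0},
    {"xyz": [0, 0.2, 0], "roll": 0},
  ],
)

```text
t: 3.97
eef_pos: [0.5112, -0.2067, 0.1351]
ee_rot: [-0.395, 0.586, -0.586, 0.395]
force: [-0.2, -1.2, 0.7]
opening: 0.002
```

```bash
python3 - <<'E'
from h import *
save("scene","s3.png")
o=robot.get_obs();print(o["t"],o["eef_pos"],o["force"])
im=cv2.imread("pics/s3.png")[90:240,170:340];cv2.imwrite("pics/s3c.png",cv2.resize(im,None,fx=4,fy=4)[:600])
E
```

```text
4.0167 [ 0.51110003 -0.20666337  0.13475666] [ 0.32503607 -0.59796544  0.95794221]
```

View pics/s3c.png

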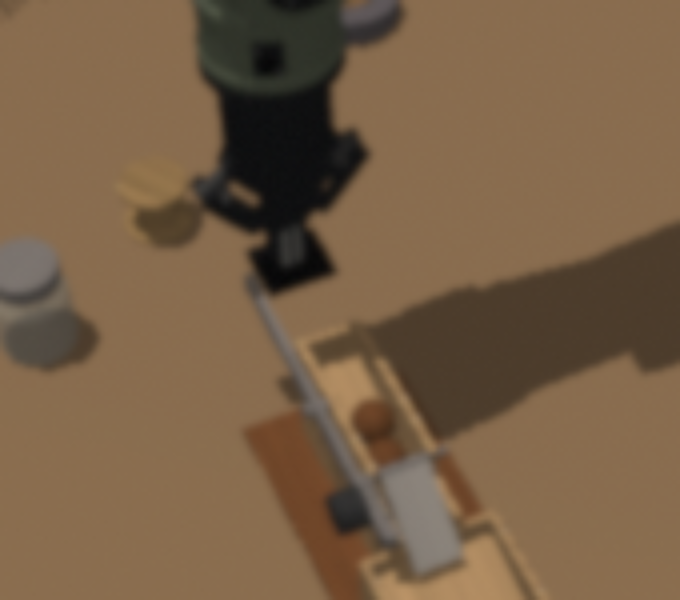

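The fingertips rest on the middle of the pad, at crop (290,258), and the lid is lifting. I'll keep pressing.

Request:
drive_tool(
  deltas=[
    {"xyz": [0, 0.4, 0], "roll": 0},
    {"xyz": [0, 0.4, 0], "roll": 0},
    {"xyz": [0, 0.4, 0], "roll": 0},
    {"xyz": [0, 0.4, 0], "roll": 0},
    {"xyz": [0, 0.4, 0], "roll": 0},
    {"xyz": [0, 0.4, 0], "roll": 0},
    {"xyz": [0, 0.2, 0], "roll": 0},
    {"xyz": [0, 0.1, 0], "roll": 0},
    {"xyz": [0, 0, 0], "roll": 0},
  ],
)

```text
t: 4.77
eef_pos: [0.5112, -0.2065, 0.1081]
ee_rot: [-0.395, 0.586, -0.586, 0.396]
force: [0.6, 0.8, 1.1]
opening: 0.003
```

Request:
drive_tool(
  deltas=[
    {"xyz": [0, 0.1, 0], "roll": 0},
    {"xyz": [0, 0.1, 0], "roll": 0},
    {"xyz": [0, 0, 0], "roll": 0},
  ],
)

```text
t: 5.02
eef_pos: [0.5112, -0.2067, 0.1062]
ee_rot: [-0.395, 0.586, -0.586, 0.396]
force: [0.5, -0.2, 0.1]
opening: -0.003
```

Request:
drive_tool(
  deltas=[
    {"xyz": [0, 0.1, 0], "roll": 0},
    {"xyz": [0, 0, 0], "roll": 0},
  ],
)

```text
t: 5.18
eef_pos: [0.5112, -0.2067, 0.1052]
ee_rot: [-0.395, 0.586, -0.586, 0.395]
force: [0.8, 0.2, 0.5]
opening: 0.003
```

```bash
python3 - <<'E'
from h import *
save("scene","s4.png");save("top","t4.png")
o=robot.get_obs();print(o["t"],o["eef_pos"],o["force"])
im=cv2.imread("pics/s4.png")[140:290,170:340];cv2.imwrite("pics/s4c.png",cv2.resize(im,None,fx=4,fy=4)[:600])
E
```

```text
5.2833 [ 0.51124397 -0.20671183  0.10530711] [1.15616932 0.02945646 1.63323119]
```

View pics/s4c.png

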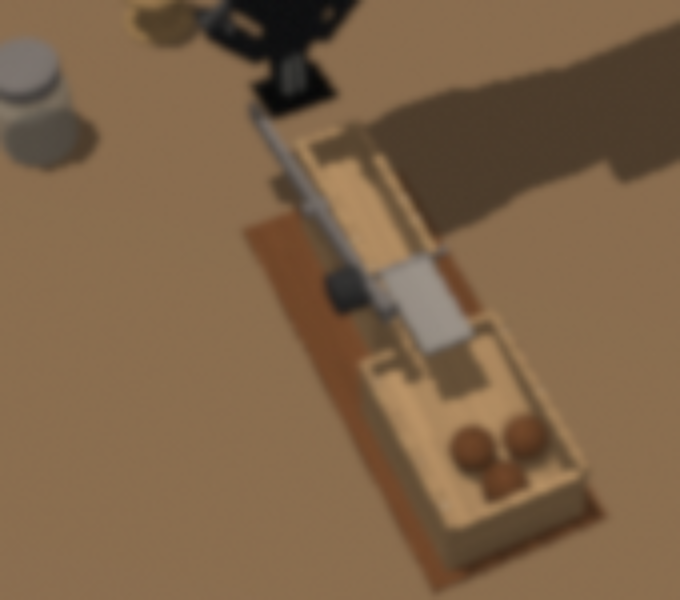

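All three balls are in the tray, at crop (473,450), (525,438) and (503,480). There's no stop force yet, so I'll press on to the firm stop.

Request:
drive_tool(
  deltas=[
    {"xyz": [0, 0.1, 0], "roll": 0},
    {"xyz": [0, 0.1, 0], "roll": 0},
    {"xyz": [0, 0, 0], "roll": 0},
  ],
)

```text
t: 5.53
eef_pos: [0.5113, -0.2067, 0.1033]
ee_rot: [0.395, -0.586, 0.586, -0.396]
force: [0.0, 1.4, 5.9]
opening: 0.002
```

Request:
drive_tool(
  deltas=[
    {"xyz": [0, 0.1, 0], "roll": 0},
    {"xyz": [0, 0, 0], "roll": 0},
  ],
)

```text
t: 5.7
eef_pos: [0.5114, -0.2066, 0.1025]
ee_rot: [0.395, -0.586, 0.586, -0.396]
force: [-0.6, 1.7, 11.6]
opening: 0.001
```

At the stop, with 11.6 N. I'll hold briefly and look.

Request:
drive_tool(
  deltas=[
    {"xyz": [0, 0, 0], "roll": 0},
    {"xyz": [0, 0, 0], "roll": 0},
    {"xyz": [0, 0, 0], "roll": 0},
    {"xyz": [0, 0, 0], "roll": 0},
    {"xyz": [0, 0, 0], "roll": 0},
    {"xyz": [0, 0, 0], "roll": 0},
    {"xyz": [0, 0, 0], "roll": 0},
    {"xyz": [0, 0, 0], "roll": 0},
    {"xyz": [0, 0, 0], "roll": 0},
    {"xyz": [0, 0, 0], "roll": 0},
  ],
)

```text
t: 6.53
eef_pos: [0.5114, -0.2066, 0.1026]
ee_rot: [0.395, -0.586, 0.586, -0.396]
force: [-1.5, 2.2, 9.7]
opening: -0.002
```

```bash
python3 - <<'E'
from h import *
save("scene","s5.png")
o=robot.get_obs();print(o["t"],o["eef_pos"],o["force"])
im=cv2.imread("pics/s5.png")[140:290,170:340];cv2.imwrite("pics/s5c.png",cv2.resize(im,None,fx=4,fy=4)[:600])
E
```

```text
6.5833 [ 0.51139381 -0.20663349  0.10266063] [-2.01116226  1.8010096   9.61895722]
```

View pics/s5c.png

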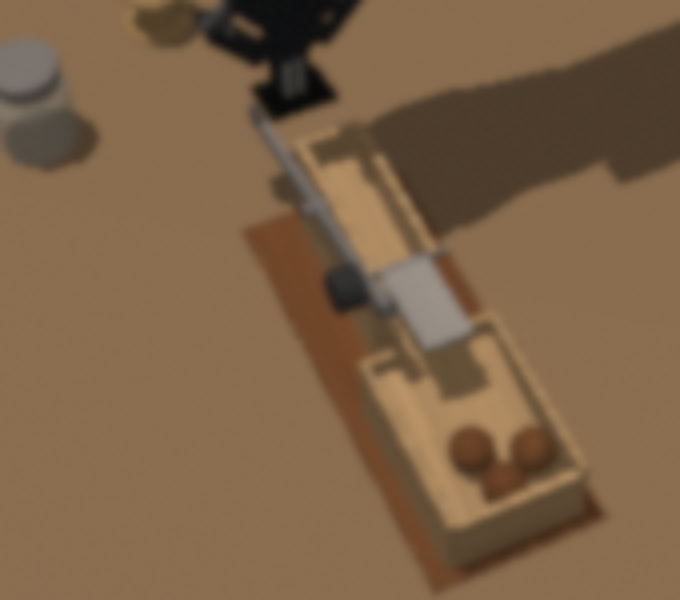

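The lever is fully down, the lid is wide open, and the three balls are at the far end of the tray. Letting it up slowly.

Request:
drive_tool(
  deltas=[
    {"xyz": [0, -0.1, 0], "roll": 0},
    {"xyz": [0, -0.1, 0], "roll": 0},
    {"xyz": [0, -0.1, 0], "roll": 0},
    {"xyz": [0, -0.1, 0], "roll": 0},
    {"xyz": [0, -0.1, 0], "roll": 0},
    {"xyz": [0, -0.1, 0], "roll": 0},
    {"xyz": [0, -0.1, 0], "roll": 0},
    {"xyz": [0, -0.1, 0], "roll": 0},
    {"xyz": [0, -0.1, 0], "roll": 0},
    {"xyz": [0, -0.1, 0], "roll": 0},
    {"xyz": [0, -0.1, 0], "roll": 0},
    {"xyz": [0, -0.1, 0], "roll": 0},
  ],
)

```text
t: 7.58
eef_pos: [0.5112, -0.2067, 0.1144]
ee_rot: [-0.395, 0.586, -0.586, 0.395]
force: [-0.8, -0.6, 0.7]
opening: -0.001
```

Request:
drive_tool(
  deltas=[
    {"xyz": [0, -0.1, 0], "roll": 0},
    {"xyz": [0, -0.1, 0], "roll": 0},
    {"xyz": [0, -0.1, 0], "roll": 0},
    {"xyz": [0, -0.1, 0], "roll": 0},
    {"xyz": [0, -0.1, 0], "roll": 0},
    {"xyz": [0, -0.1, 0], "roll": 0},
    {"xyz": [0, -0.1, 0], "roll": 0},
    {"xyz": [0, -0.1, 0], "roll": 0},
    {"xyz": [0, -0.1, 0], "roll": 0},
    {"xyz": [0, -0.1, 0], "roll": 0},
    {"xyz": [0, -0.1, 0], "roll": 0},
    {"xyz": [0, -0.1, 0], "roll": 0},
  ],
)

```text
t: 8.58
eef_pos: [0.5113, -0.2067, 0.1264]
ee_rot: [-0.395, 0.586, -0.586, 0.396]
force: [0.6, 0.5, 0.9]
opening: -0.001
```

```bash
python3 - <<'E'
from h import *
save("scene","s6.png")
o=robot.get_obs();print(o["t"],o["eef_pos"],o["force"])
im=cv2.imread("pics/s6.png")[140:290,170:340];cv2.imwrite("pics/s6c.png",cv2.resize(im,None,fx=4,fy=4)[:600])
E
```

```text
8.6333 [ 0.51130505 -0.20669763  0.12655857] [-1.08615409  0.32495635  0.47288939]
```

View pics/s6c.png

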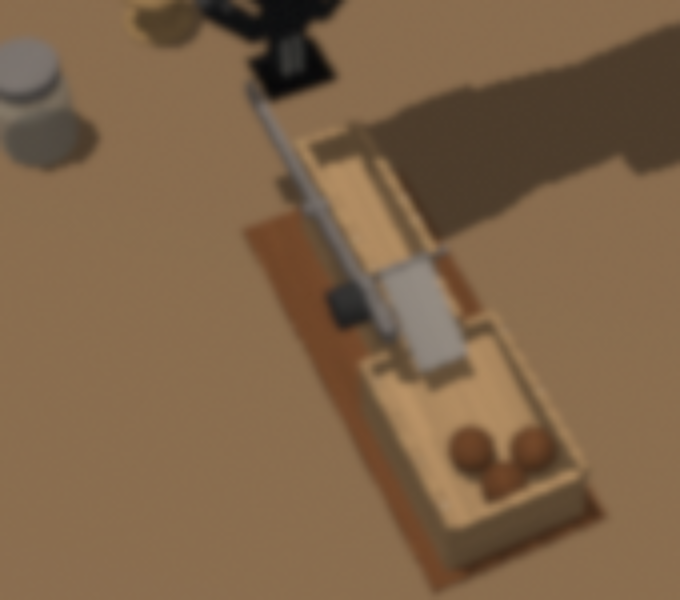

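The lid is half shut and following the fingers, with the balls still in place. Continuing, more slowly near the end.

Request:
drive_tool(
  deltas=[
    {"xyz": [0, -0.1, 0], "roll": 0},
    {"xyz": [0, -0.1, 0], "roll": 0},
    {"xyz": [0, -0.1, 0], "roll": 0},
    {"xyz": [0, -0.1, 0], "roll": 0},
    {"xyz": [0, -0.1, 0], "roll": 0},
    {"xyz": [0, -0.1, 0], "roll": 0},
    {"xyz": [0, -0.1, 0], "roll": 0},
    {"xyz": [0, -0.1, 0], "roll": 0},
    {"xyz": [0, -0.1, 0], "roll": 0},
    {"xyz": [0, -0.1, 0], "roll": 0},
    {"xyz": [0, -0.1, 0], "roll": 0},
    {"xyz": [0, -0.1, 0], "roll": 0},
  ],
)

```text
t: 9.63
eef_pos: [0.5112, -0.2067, 0.1384]
ee_rot: [-0.395, 0.586, -0.586, 0.395]
force: [-0.6, -0.3, 0.7]
opening: -0.002
```

Request:
drive_tool(
  deltas=[
    {"xyz": [0, -0.08, 0], "roll": 0},
    {"xyz": [0, -0.08, 0], "roll": 0},
    {"xyz": [0, -0.08, 0], "roll": 0},
    {"xyz": [0, -0.08, 0], "roll": 0},
    {"xyz": [0, -0.08, 0], "roll": 0},
    {"xyz": [0, -0.08, 0], "roll": 0},
    {"xyz": [0, -0.08, 0], "roll": 0},
    {"xyz": [0, -0.08, 0], "roll": 0},
    {"xyz": [0, -0.08, 0], "roll": 0},
    {"xyz": [0, -0.08, 0], "roll": 0},
    {"xyz": [0, -0.08, 0], "roll": 0},
    {"xyz": [0, -0.08, 0], "roll": 0},
  ],
)

```text
t: 10.63
eef_pos: [0.5112, -0.2067, 0.148]
ee_rot: [-0.395, 0.586, -0.586, 0.395]
force: [0.2, 0.9, -0.2]
opening: 0.0
```

Request:
drive_tool(
  deltas=[
    {"xyz": [0, -0.06, 0], "roll": 0},
    {"xyz": [0, -0.06, 0], "roll": 0},
    {"xyz": [0, -0.06, 0], "roll": 0},
    {"xyz": [0, -0.06, 0], "roll": 0},
    {"xyz": [0, -0.06, 0], "roll": 0},
    {"xyz": [0, -0.06, 0], "roll": 0},
    {"xyz": [0, -0.06, 0], "roll": 0},
    {"xyz": [0, -0.06, 0], "roll": 0},
    {"xyz": [0, -0.06, 0], "roll": 0},
    {"xyz": [0, -0.06, 0], "roll": 0},
    {"xyz": [0, -0.06, 0], "roll": 0},
    {"xyz": [0, -0.06, 0], "roll": 0},
  ],
)

```text
t: 11.63
eef_pos: [0.5112, -0.2068, 0.1551]
ee_rot: [-0.395, 0.586, -0.586, 0.395]
force: [0.5, 0.9, 0.3]
opening: -0.005
```

```bash
python3 - <<'E'
from h import *
save("scene","s7.png")
o=robot.get_obs();print(o["t"],o["eef_pos"],o["force"])
im=cv2.imread("pics/s7.png")[140:290,170:340];cv2.imwrite("pics/s7c.png",cv2.resize(im,None,fx=4,fy=4)[:600])
E
```

```text
11.6833 [ 0.51122824 -0.20677333  0.15525742] [ 0.57698284 -0.38981413  0.48336735]
```

View pics/s7c.png

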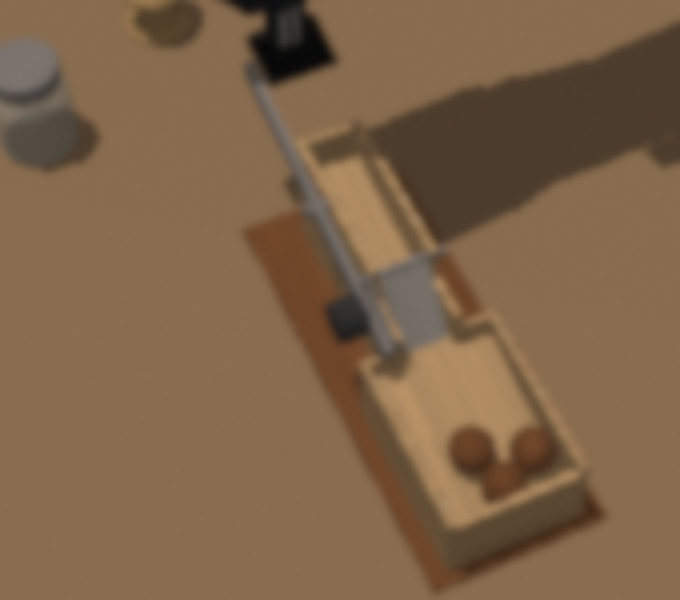

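The lid looks shut, as it was at the start. I'll rise slowly a few more mm in case any travel is left, then retreat.

Request:
drive_tool(
  deltas=[
    {"xyz": [0, -0.06, 0], "roll": 0},
    {"xyz": [0, -0.06, 0], "roll": 0},
    {"xyz": [0, -0.06, 0], "roll": 0},
    {"xyz": [0, -0.06, 0], "roll": 0},
    {"xyz": [0, -0.06, 0], "roll": 0},
    {"xyz": [0, -0.06, 0], "roll": 0},
    {"xyz": [0, -0.06, 0], "roll": 0},
    {"xyz": [0, -0.06, 0], "roll": 0},
    {"xyz": [0, -0.06, 0], "roll": 0},
    {"xyz": [0, -0.06, 0], "roll": 0},
    {"xyz": [0, -0.06, 0], "roll": 0},
    {"xyz": [0, -0.06, 0], "roll": 0},
  ],
)

```text
t: 12.68
eef_pos: [0.5112, -0.2067, 0.1624]
ee_rot: [-0.395, 0.586, -0.586, 0.395]
force: [-0.3, -0.3, 0.4]
opening: 0.003
```

Request:
drive_tool(
  deltas=[
    {"xyz": [0, -0.5, 0], "roll": 0},
    {"xyz": [0, -1, 0], "roll": 0},
    {"xyz": [0, -1.5, 0], "roll": 0},
    {"xyz": [0, -1.5, 0], "roll": 0},
    {"xyz": [0, -1.5, 0], "roll": 0},
    {"xyz": [0, -1, 0], "roll": 0},
    {"xyz": [0, -0.5, 0], "roll": 0},
    {"xyz": [0, 0, 0], "roll": 0},
    {"xyz": [0, 0, 0], "roll": 0},
    {"xyz": [0, 0, 0], "roll": 0},
  ],
)

```text
t: 13.52
eef_pos: [0.511, -0.2067, 0.2368]
ee_rot: [-0.396, 0.586, -0.586, 0.395]
force: [-0.3, -0.6, 0.2]
opening: -0.002
```

```bash
python3 - <<'E'
from h import *
save("scene","s8.png")
o=robot.get_obs();print(o["t"],o["eef_pos"],o["force"])
im=cv2.imread("pics/s8.png")[90:290,170:340];cv2.imwrite("pics/s8c.png",cv2.resize(im,None,fx=3,fy=3)[:600])
a=cv2.imread("pics/s0.png").astype(int);b=cv2.imread("pics/s8.png").astype(int)
r=slice(205,226),slice(255,290);print("lid region diff",abs(a[r]-b[r]).mean())
for n in ["pad_top","lid_edge"]:print(n,robot.spot_point(n,"scene")[:1])
E
```

```text
13.5667 [ 0.51101477 -0.20666067  0.23675738] [-0.32164396  0.01893187 -0.03488963]
lid region diff 4.242630385487528
pad_top [{'pixel': [240.0, 153.3], 'confidence': 0.72}]
lid_edge [{'pixel': [277.3, 229.4], 'confidence': 0.72}]
```

View pics/s8c.png

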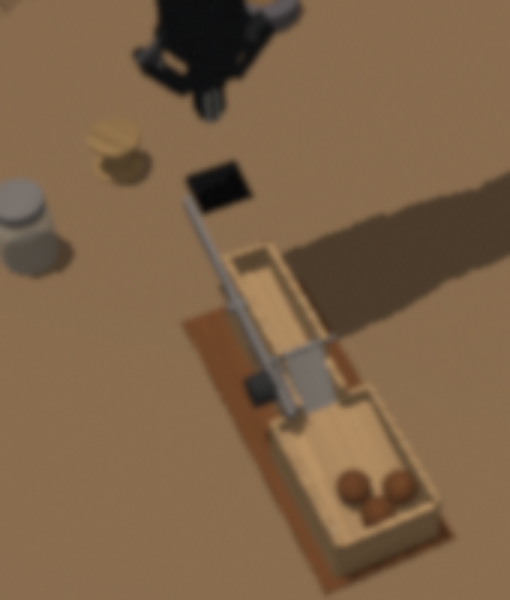

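The pad is back up, at crop (220,186). The lid is shut at (313,380), the three balls lie in the tray, and the gripper is clear.

```bash
python3 -c "
from workcell import robot
print(robot.sign_off())"
```

```text
the job is handed in; nothing more can be done
None
```

I pressed the lever down to its stop, and all three balls rolled out into the tray. I then let the lever up under the shut fingertips over about 5 s, lifted clear and handed in at about 13.6 s.

- **Press:** the wrist force at the stop was about 10–12 N, and I held it there for about 1 s. The balls had already rolled out just before the lever reached the stop.
- **Final picture:** the pad is back at its rest position, the lid is shut as at the start, and the three balls lie at the tray's far end. The jar and spool are where they were. I didn't measure the mug or shears again; the arm never went near them.
- **Failed or weak checks:**
  - My first two move calls were rejected because rows lacked "roll"; nothing moved.
  - On the way up, the 1–1.5 N lever force was within the sensor noise, so I checked contact from three pictures rather than by force.
  - The network's first fix on the dispenser's origin didn't agree between the two cameras, so I used the pad and tray points instead.

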